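# Clip a battery pack into the bench charger

## Robot

A 7-joint arm with a two-finger parallel gripper is mounted at the origin on a cart in front of the work surface, level with it; the furniture and walls round the work are solid. World frame = base frame: x ahead of the robot, y to its left, z up, the work surface at z = 0. Lengths are in m, angles in rad, forces in N, time in s.
With the tool pointing down it reaches from about 0.35 to 0.9 m from the base axis. Payload 19.9 kg.
Tool frame: the origin (TCP) lies at the very end of the fingers, on their centre line; the grasp point (between the pads) lies 19 mm behind it; z points along the fingers, y is the line along which they close (so a half turn about z gives the same grasp; the last joint's range is limited). The gripper opens to 94 mm and grips with 3 to 60 N. Pads are 16 mm wide; open, the fingers measure 119 mm over their backs; the gripper's body (75 mm by 177 mm) begins 78 mm behind the grasp point.
Start: joints at [-1.185, 0.417, -0.01, 1.614, 0.005, 1.111, -0.053], TCP at [0.259, 0.569, 0.205] pointing down, gripper open.
Joint ranges: [-2.81, 2.81], [-0.39, 2.02], [-1.27, 1.25], [0.06, 2.57], [-1.19, 4.33], [0.19, 2], [-2.82, 2.82]. Speed limits (rad/s): [1.89, 1.89, 2.39, 2.39, 3.01, 3.01, 3.01].

## Interface

Orientations are given as a unit quaternion [x, y, z, w].
In Python, from workcell import ctrl gives the robot as it stands.
- The arm moves only by the tool apply_moves, never from a script. Its argument "targets" is a list of rows, each a list of 3 entries, a list of its own where there are three numbers: the shift along the tool's x, y, z in cm, then the turn, a rotation vector about the tool's x, y, z in degrees, then the finger opening in cm, from 0 to 9.4. A call has 1 to 12 rows; each row shifts and turns the commanded pose from where the row before left it, along the tool's axes as they then stand; what a row does not reach is not made up. A row lasts 1/12 s, in which the tool goes at most 41.7 mm and 7.16 degrees, less where a joint would pass 70% of its speed; a pose out of reach is approached as far as the arm can. A call is refused whole if a number of a shift passes 4.17 or a number of a turn 7.16, either way. A call with a gripper value outside its range is refused whole. The fingers move at their own pace and stop on an object; "newtons" is the grip in N (left out, the last holds). Time passes only in rows, so rows that do not move let the fingers close. It gives the time, the measured TCP pose, the force, the opening and the grip force at its end, in the units of the state.
- ctrl.get_obs(): the state, without advancing time (a new reading comes with each control period).
- ctrl.snapshot(name): name is "scene" or "top" or "wrist"; returns a dict with "color" (480x640x3 uint8, red, green, blue), "vfov" (degrees; the focal length in pixels is half the picture's height over the tangent of half this angle, whatever the lens; pixels are square), "cx", "cy" (the principal point, pixels), "R" (3x3) and "t" (3): a world point X has camera coordinates R X + t. Camera axes: x right, y down, z forward; pixel columns grow to the right and rows downward; lengths in m; the calibration is good to about 2 mm. The wrist camera is an equidistant fisheye: a pixel r from the principal point sees the ray r / f radians off the axis. A picture is of the moment at which its call begins. There is no depth.
- ctrl.job_done(): hands the job in; it is judged then, once.
The state is a dict: "time_s": time; "joints": joint angles; "joint_velocities": joint speeds; "effort": joint torques, N m; "tool_pos": TCP position; "tool_rot": TCP orientation; "contact_force": force on the tool from outside, world axes, zero at the start; "wrist_torque": the same for the moment, N m; "opening": opening from 0.0 (shut) to 1.0 (fully open); "finger_force": force on a finger pad.
Only numpy, scipy, OpenCV 4.12 (cv2) and the standard library are available. Lean on these libraries where they do the work, as an engineer would, in place of code of your own. Each camera call takes 0.05 s, during which the arm holds its last target. There are 200 camera calls.

## Task

Flip the charger's bat toggle over to its off side (the red dot), then set the blue battery pack into the charger's bay and press it straight down until both orange clips snap over it and it lies fully home, pressing no harder than needed. With the pack clipped in, flip the toggle back over to its on side (the green dot). Leave the solder spool, the tip cleaner and the bottle where they are.

Things in the scene. Friction and masses are not known exactly. Their poses are not given: they have to be found in the camera images.
- charger: Grey charging station fixed to the bench. Origin on its underside below the bay's centre; z up, x to its far side (green dot), y to its left (switch panel). Base plate 98 (x) x 226 (y, -79 to +147) x 10 high. Switch panel box: x +-46, y 74 to 144, top at 50 mm, green dot at x = +32, red dot at x = -32, y = 109. Black clip housings, 36 mm high, at y = +-61 to +-73.
- bay_seat (a point): Where the pack's centre (half-way up) lies when fully home: 34 mm over the bench; axes as the charger's; the pack's long axis goes along y, either way round. Bay floor 12 mm over the bench; flared black guides at its four corners only, to 45 mm over the bench, about 2 mm play on each side; the middle 70 mm of the long sides is open for fingers down to the base plate.
- pack_center (a point): Centre (half-way up) of the loose blue and black battery pack, 50 (x) x 100 (y) x 44 (z) mm, about 0.25 kg. It lies flat on the bench; grasp it across its 50 mm width. Each end has a groove 8 mm high, 4 mm deep, from 6 to 14 mm above its underside, for the clips.
- battery_pack: The same battery pack; origin at the centre of its underside, axes as pack_center.
- clip_right (a joint): Orange spring clip at the bay's -y end, m pushed outward: 0 at rest, up to 0.006. Nose with 45 degree flanks, 22 mm over the bench, 2.5 mm inward of the pack's end face. Lowered in, the pack first meets both noses about 12 mm above home; pushing on takes 10 to 20 N in all. One nose may spring into its groove first: push on until both have, and the pack is on the floor.
- clip_left (a joint): The same clip at the bay's +y end.
- toggle (a joint): Metal bat toggle on the switch panel, rad: 0 = on, leaning 0.45 rad toward the green dot (charger +x), as it starts; 0.9 = off, leaning 0.45 rad toward the red dot (charger -x); upright at 0.45. It is sprung away from upright to both sides: pushed past upright it jumps over and stays. It turns about the charger's y axis through toggle_pivot; about 3 to 4 N at its tip starts it.
- toggle_tip (a point): Tip of the bat, on its axis, 50 mm from the pivot. The bat is round, 8 mm thick at the root and 16 mm near the tip.
- toggle_pivot (a point): Pivot of the bat, in the charger's frame at x = 0, y = 109 mm, 52 mm above the bench; axes as the charger's.
- solder_spool: Red solder spool standing upright, 63 mm across, 42 mm high; origin at the centre of its underside.
- tip_cleaner: Black round tip cleaner pot, 65 mm across, 38 mm high; origin at the centre of its underside.
- ipa_bottle: White bottle standing upright, 66 mm across, 112 mm high; origin at the centre of its underside.

How it is judged:
On the way, in this order (a step that is already met when the one before it is completed fails the run):
1. the toggle is flipped to off, with the pack still out of the bay (value of joint toggle above 0.75 rad and distance between pack_center and bay_seat above 0.04 m), for 0.2 s.
2. with the toggle off, the pack is pressed home and both clips have snapped in (value of joint toggle above 0.75 rad and z of pack_center in the frame of bay_seat below 0.002 m and horizontal distance between pack_center and bay_seat below 0.005 m and value of joint each of clip_right, clip_left below 0.0015 m), for 0.2 s.
3. the toggle is flipped back to on (value of joint toggle below 0.15 rad), for 0.2 s.
At the end, for the whole second after the job is handed in: The toggle rests on its on side (joint below 0.15 rad); the pack lies upright in the bay, at rest, within 2 mm of its home height, 5 mm sideways and 0.08 rad of the bay's direction, with both clips sprung into its grooves (within 1.5 mm of their rest) (value of joint toggle below 0.15 rad and z of pack_center in the frame of bay_seat below 0.002 m and horizontal distance between pack_center and bay_seat below 0.005 m and angle between the y axis of pack_center and the y axis of bay_seat, either way round below 0.08 rad and angle between pack_center's own z axis and vertical below 0.05 rad and value of joint each of clip_right, clip_left below 0.0015 m and linear speed of battery_pack below 0.02 m/s); the robot touches nothing.
It fails at once if the pack is rammed into the charger with more than 80 N (contact force between battery_pack and charger above 80 N).
It fails at once if the solder spool is moved more than 25 mm (distance of solder_spool from where it was at the start of the episode above 0.025 m).
It fails at once if the tip cleaner is moved more than 25 mm (distance of tip_cleaner from where it was at the start of the episode above 0.025 m).
It fails at once if the bottle is moved more than 25 mm (distance of ipa_bottle from where it was at the start of the episode above 0.025 m).
It also fails if it takes over 64 s, if anything falls off the work surface, if the arm or the gripper's body presses on something with over 40 N, if the wrist force passes 120 N, or if a joint passes its speed limit or range.

## Working session

There is one attempt and no reset: what is moved stays moved. The work goes in short steps, Python scripts to look and compute and a tool call to move; the robot and the scene stay as the last step left them, time stands still between calls to the robot, and variables do not carry over. Pictures are saved under pics/ and viewed, at most 11 in all, crops included, and the job is handed in when it is done.

Besides the shell and the picture viewer there is one more tool, called after "Call:" as name(argument=value, ...) on one line, values as JSON. apply_moves: Moves the arm, as the interface text tells. Its arguments: {"type":"object","properties":{"targets":{"type":"array","items":{"type":"array"}},"newtons":{"type":"number"}},"required":["targets"]}

```bash
mkdir -p pics; ls
python3 - <<'E'
from workcell import ctrl
import cv2,numpy as np,pickle
o=ctrl.get_obs();print(o['tool_pos'],o['tool_rot'],o['opening'])
d={}
for n in("scene","top"):
    s=ctrl.snapshot(n);d[n]=s;cv2.imwrite(f"pics/{n}0.png",s["color"][:,:,::-1]);print(n,s['vfov'],s['cx'],s['cy'],np.round(s['R'],3).tolist(),s['t'])
pickle.dump(d,open('s0.pkl','wb'))
E
```

```text
pics
[0.2585783  0.56858131 0.20483686] [ 2.11773995e-01  9.77318473e-01 -6.08212337e-04 -8.57377223e-05] 1.0024500078539198
scene 46.73556616778164 313.0794804781804 249.91515088209957 [[-0.976, 0.218, 0.006], [0.188, 0.855, -0.483], [-0.11, -0.47, -0.876]] [ 0.55345778 -0.03417598  1.30215043]
top 50.017526226439074 322.091457730278 235.07695811114766 [[0.027, -0.999, 0.026], [-0.997, -0.028, -0.076], [0.076, -0.024, -0.997]] [-0.08305205  0.57018409  1.19390281]
```

View pics/top0.png

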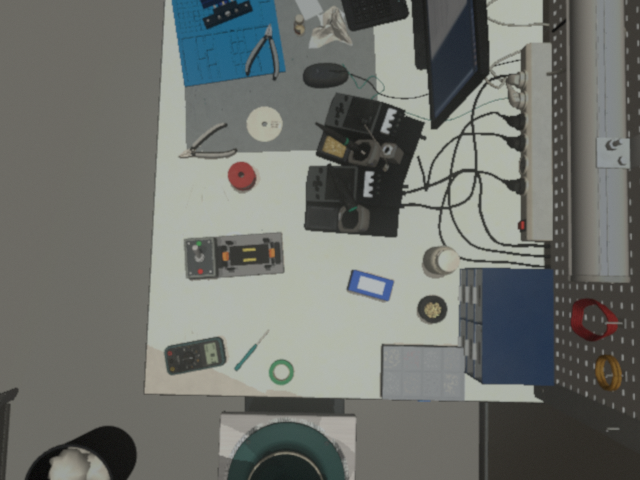

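View pics/scene0.png

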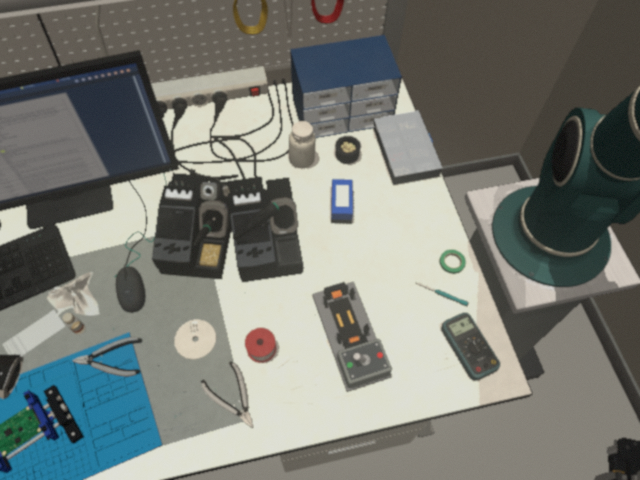

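The top view shows the charger at about (235,256), panel left and green dot up, so its axes are close to world axes. It also shows the pack at (370,286), spool (241,176), cleaner (432,308) and bottle (441,261). The scene view agrees: pack at (342,200), charger at (352,335). I'll measure these next.

```bash
cat > h.py <<'E'
import numpy as np,cv2,pickle
def ray(s,u,v,fish=False):
    f=240/np.tan(np.radians(s['vfov']/2));x,y=u-s['cx'],v-s['cy']
    if fish:
        r=np.hypot(x,y);th=r/f;d=np.array([x/r*np.sin(th),y/r*np.sin(th),np.cos(th)])
    else: d=np.array([x/f,y/f,1.])
    R=np.array(s['R']);t=np.array(s['t']);return -R.T@t,R.T@d
def onz(s,u,v,z,fish=False):
    c,d=ray(s,u,v,fish);return c+d*(z-c[2])/d[2]
def tri(*rs):
    A=0;b=0
    for c,d in rs:
        d=d/np.linalg.norm(d);P=np.eye(3)-np.outer(d,d);A=A+P;b=b+P@c
    return np.linalg.solve(A,b)
def blobs(img,name,box=None,amin=4):
    h=cv2.cvtColor(img,cv2.COLOR_RGB2HSV)
    lo,hi={'blue':((105,120,60),(130,255,255)),'orange':((8,130,120),(22,255,255)),'green':((50,120,60),(80,255,255)),'red':((0,150,90),(6,255,255))}[name]
    m=cv2.inRange(h,lo,hi)
    if box is not None:
        k=np.zeros_like(m);k[box[1]:box[3],box[0]:box[2]]=1;m=m*k
    n,l,st,ce=cv2.connectedComponentsWithStats(m)
    return [(int(st[i,4]),ce[i].round(1).tolist(),(l==i).astype(np.uint8)) for i in range(1,n) if st[i,4]>=amin]
E
python3 - <<'E'
from h import *
d=pickle.load(open('s0.pkl','rb'))
B={'top':dict(ch=(180,225,290,285),pk=(340,262,400,306)),'scene':dict(ch=(305,275,400,395),pk=(325,172,360,228))}
for n in B:
    s=d[n];im=s['color']
    for c in('orange','green','red'):
        for a,ce,m in blobs(im,c,B[n]['ch'],3): print(n,c,a,ce,onz(s,*ce,.05 if c!='orange' else .03).round(4))
    for a,ce,m in blobs(im,'blue',B[n]['pk'],60):
        p=cv2.boxPoints(cv2.minAreaRect(cv2.findNonZero(m)));print(n,'pack',a,ce)
        q=np.array([onz(s,*x,.044) for x in p]);print(p.round(1).tolist(),q.round(4).tolist(),'mean',q.mean(0),np.linalg.norm(np.diff(q,axis=0),axis=1))
    x0,y0,x1,y1=B[n]['ch'];
    cv2.imwrite(f'pics/c_{n}.png',cv2.resize(im[y0:y1,x0:x1,::-1],None,fx=6,fy=6) if n=='top' else cv2.resize(im[y0:y1,x0:x1,::-1],None,fx=5,fy=5))
E
```

```text
top orange 42 [271.6, 252.4] [0.5277 0.0498 0.03  ]
top orange 48 [225.0, 255.6] [0.5173 0.158  0.03  ]
top red 9 [200.0, 271.0] [0.4799 0.2101 0.05  ]
top pack 407 [370.0, 284.8]
[[348.1000061035156, 289.0], [353.3999938964844, 269.79998779296875], [392.79998779296875, 280.79998779296875], [387.5, 300.0]] [[0.4475, -0.13, 0.044], [0.492, -0.1414, 0.044], [0.4692, -0.2333, 0.044], [0.4248, -0.2217, 0.044]] mean [ 0.45838987 -0.18159893  0.044     ] [0.04592218 0.09474132 0.04594243]
scene orange 59 [336.3, 293.6] [0.5274 0.0505 0.03  ]
scene orange 22 [350.0, 316.4] [0.5118 0.1077 0.03  ]
scene orange 23 [339.4, 319.8] [0.5354 0.1103 0.03  ]
scene orange 45 [353.6, 339.0] [0.517  0.1577 0.03  ]
scene red 15 [379.4, 354.6] [0.4781 0.2071 0.05  ]
scene pack 266 [341.4, 198.4]
[[332.0, 180.0], [351.0, 180.0], [351.0, 213.0], [332.0, 213.0]] [[0.4692, -0.233, 0.044], [0.425, -0.2233, 0.044], [0.4483, -0.1332, 0.044], [0.491, -0.1426, 0.044]] mean [ 0.45835159 -0.18302737  0.044     ] [0.04522267 0.09312329 0.04368498]
```

View pics/c_top.png

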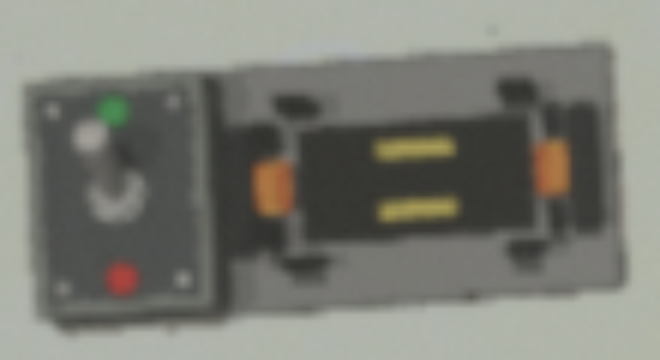

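The enlarged top view shows the bat leaning to green at crop (90,137). Red dot is at (120,278), and the clips at (272,187) and (552,167). The charger comes out at about (0.522, 0.104), yaw 0.096; the red dot predicted from that pose matches the measured one to 1 mm. Next is a row planner, plus a check of the solder station for clearance.

```bash
cat > plan.py <<'E'
import numpy as np
from workcell import ctrl
from scipy.spatial.transform import Rotation as Ro
C=np.array([.5222,.1037]);TH=.096
def ch(x,y): return C+np.array([x*np.cos(TH)-y*np.sin(TH),x*np.sin(TH)+y*np.cos(TH)])
def T(psi): return np.array([[-np.sin(psi),np.cos(psi),0],[np.cos(psi),np.sin(psi),0],[0,0,-1]]).T
def go(*wp):
    """wp: (x,y,z,psi_deg,nrows); prints the row(s) to type, from the measured pose"""
    o=ctrl.get_obs();p=np.array(o['tool_pos']);R=Ro.from_quat(o['tool_rot']).as_matrix()
    for x,y,z,ps,n in wp:
        g=np.array([x,y,z]);G=T(np.radians(ps));rv=Ro.from_matrix(R.T@G).as_rotvec()
        p0=p
        for k in range(n):
            q=p0+(g-p0)*(k+1)/n
            print((100*R.T@(q-p)).round(2).tolist(),np.degrees(rv/n).round(2).tolist())
            p=q;R=R@Ro.from_rotvec(rv/n).as_matrix()
        print('--')
E
python3 - <<'E'
from h import *
from plan import *
d=pickle.load(open('s0.pkl','rb'))
for n,u,v in(('top',397,237),('scene',301,272),('scene',290,180),('top',305,235)):
    for z in(0,.06,.1): print(n,u,v,z,onz(d[n],u,v,z).round(3))
a=ch(.065,.109);print(a, ch(0,.109))
go((*a,.16,5.5,12))
E
```

```text
top 397 237 0 [ 0.574 -0.249  0.   ]
top 397 237 0.06 [ 0.57  -0.239  0.06 ]
top 397 237 0.1 [ 0.567 -0.232  0.1  ]
scene 301 272 0 [ 0.588 -0.031  0.   ]
scene 301 272 0.06 [ 0.593 -0.002  0.06 ]
scene 301 272 0.1 [0.597 0.018 0.1  ]
scene 290 180 0 [ 0.562 -0.286  0.   ]
scene 290 180 0.06 [ 0.569 -0.243  0.06 ]
scene 290 180 0.1 [ 0.573 -0.214  0.1  ]
top 305 235 0 [ 0.573 -0.027  0.   ]
top 305 235 0.06 [ 0.568 -0.027  0.06 ]
top 305 235 0.1 [ 0.565 -0.028  0.1  ]
[0.57645278 0.21842853] [0.51175207 0.21219811]
[-3.62, -1.56, 0.38] [-0.0, 0.0, 5.0]
[-3.74, -1.24, 0.38] [-0.0, 0.0, 5.0]
[-3.84, -0.91, 0.38] [-0.0, 0.0, 5.0]
[-3.9, -0.57, 0.38] [-0.0, 0.0, 5.0]
[-3.93, -0.23, 0.38] [-0.0, 0.0, 5.0]
[-3.94, 0.12, 0.38] [-0.0, 0.0, 5.0]
[-3.91, 0.46, 0.37] [-0.0, 0.0, 5.0]
[-3.86, 0.8, 0.37] [-0.0, 0.0, 5.0]
[-3.77, 1.13, 0.37] [-0.0, 0.0, 5.0]
[-3.66, 1.46, 0.37] [-0.0, 0.0, 5.0]
[-3.52, 1.77, 0.37] [-0.0, 0.0, 5.0]
[-3.35, 2.07, 0.37] [-0.0, 0.0, 5.0]
--
```

Call:
apply_moves(targets=[[[-3.6,-1.6,0.4],[0,0,5],0],[[-3.7,-1.2,0.4],[0,0,5],0],[[-3.8,-0.9,0.4],[0,0,5],0],[[-3.9,-0.6,0.4],[0,0,5],0],[[-3.9,-0.2,0.4],[0,0,5],0],[[-3.9,0.1,0.4],[0,0,5],0],[[-3.9,0.5,0.4],[0,0,5],0],[[-3.9,0.8,0.4],[0,0,5],0],[[-3.8,1.1,0.4],[0,0,5],0],[[-3.7,1.5,0.4],[0,0,5],0],[[-3.5,1.8,0.4],[0,0,5],0],[[-3.3,2.1,0.4],[0,0,5],0]])

```text
time_s: 1.1
tool_pos: [0.5774, 0.2183, 0.1572]
tool_rot: [0.674, 0.739, -0.0, -0.0]
contact_force: [0.7, 0.9, 0.7]
opening: 0.186
finger_force: 0.0
```

Run:
```python
from h import *
from plan import *
s=ctrl.snapshot("wrist");pickle.dump(s,open('w1.pkl','wb'));cv2.imwrite('pics/w1.png',s['color'][:,:,::-1])
print(s['vfov'],s['cx'],s['cy'],np.round(s['R'],3).tolist(),-np.array(s['R']).T@s['t'])
for c in('orange','green','red'):
    for a,ce,m in blobs(s['color'],c,None,20): print(c,a,ce,onz(s,*ce,.05 if c!='orange' else .03,True).round(4))
o=ctrl.get_obs();print(o['joints'],o['opening'],o['contact_force'])
go((*ch(.065,.109),.08,5.5,3),(*ch(0,.109),.08,5.5,4))
```

```text
65.70646984690485 318.650775806155 233.7792719884058 [[0.996, 0.093, 0.0], [0.09, -0.963, 0.254], [0.024, -0.253, -0.967]] [0.57160144 0.29105715 0.33476913]
orange 181 [247.6, 283.1] [0.5201 0.1598 0.03  ]
green 111 [275.8, 231.4] [0.5446 0.2152 0.05  ]
red 23 [39.7, 148.2] [0.311  0.2746 0.05  ]
red 128 [199.7, 231.9] [0.4815 0.209  0.05  ]
red 41 [437.4, 312.2] [0.69   0.1548 0.05  ]
red 389 [467.3, 325.7] [0.7232 0.1421 0.05  ]
red 21 [450.2, 313.3] [0.7027 0.1542 0.05  ]
[-0.66167149  0.47267032  0.35030497  1.68718152 -0.18046418  1.01400783
 -0.1729197 ] 0.13765118046555075 [ -0.3078774  -10.18780963  -3.18723259]
[0.28, -0.16, 2.55] [0.02, 0.07, -0.34]
[0.28, -0.15, 2.55] [0.02, 0.07, -0.34]
[0.27, -0.15, 2.55] [0.02, 0.07, -0.34]
--
[-0.0, -1.62, -0.0] [0.0, -0.0, 0.0]
[-0.0, -1.62, -0.0] [0.0, -0.0, 0.0]
[-0.0, -1.62, -0.0] [0.0, -0.0, 0.0]
[-0.0, -1.62, -0.0] [0.0, -0.0, 0.0]
--
```

View pics/w1.png

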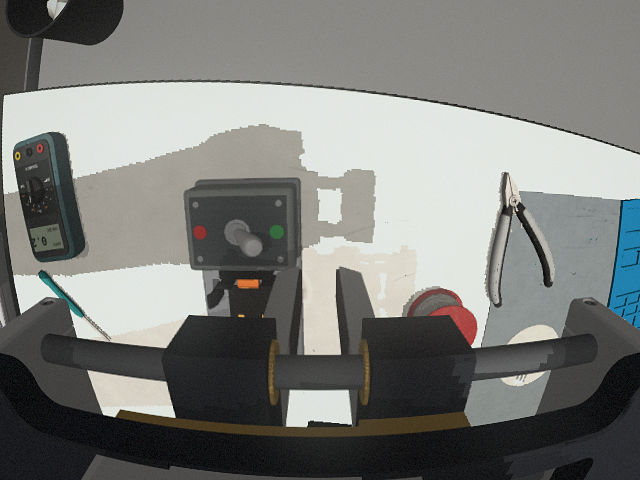

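The wrist view shows the dots at (200,232) and (276,231), with the bat leaning to green. The midpoint of the dots gives the pivot at (0.513, 0.212) and yaw 0.098, which agrees with the first estimate. I'll go down beyond the bat on the green side, then sweep across.

Call:
apply_moves(targets=[[[0.3,-0.1,2.5],[0,0,-0.3],0],[[0.3,-0.1,2.5],[0,0,-0.3],0],[[0.3,-0.1,2.5],[0,0,-0.3],0],[[0,0,0],[0,0,0],0],[[0,0,0],[0,0,0],0]])

```text
time_s: 1.57
tool_pos: [0.5719, 0.2284, 0.0819]
tool_rot: [0.666, 0.746, -0.001, -0.0]
contact_force: [0.8, -0.4, 0.4]
opening: 0.003
finger_force: 0.0
```

Call:
apply_moves(targets=[[[-1.0,0,0],[0,0,0.7],0],[[0,-1.5,0],[0,0,0],0],[[0,-1.5,0],[0,0,0],0],[[0,-1.5,0],[0,0,0],0],[[0,-1.5,0],[0,0,0],0],[[0,0,0],[0,0,0],0],[[0,0,0],[0,0,0],0]])

```text
time_s: 2.15
tool_pos: [0.515, 0.2125, 0.0842]
tool_rot: [0.671, 0.741, 0.001, 0.0]
contact_force: [0.7, 0.4, 0.1]
opening: 0.007
finger_force: 0.0
```

Run:
```python
from h import *
from plan import *
s=ctrl.snapshot("scene");t=ctrl.snapshot("top")
a=cv2.resize(s['color'][320:400,310:410,::-1],None,fx=4,fy=4);b=cv2.resize(t['color'][215:295,170:270,::-1],None,fx=4,fy=4)
cv2.imwrite('pics/f1.png',np.hstack([a,b]))
print(ctrl.get_obs()['tool_pos'],ctrl.get_obs()['contact_force'])
```

```text
[0.51525954 0.21256513 0.08342579] [-0.61092998 -0.39508788 -0.20706124]
```

View pics/f1.png

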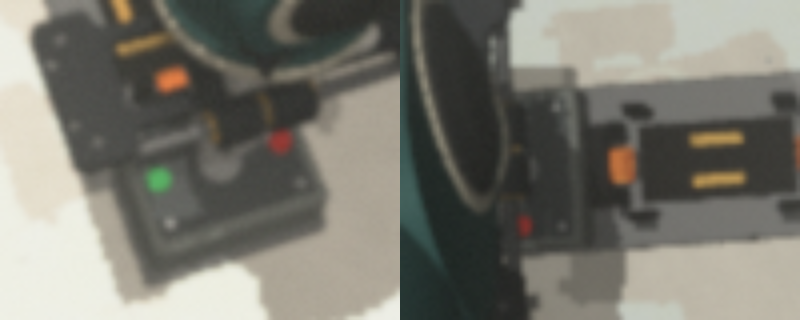

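The arm hides the bat in both views. But the finger face is past where the bat would stand upright, and there is no reaction force. I'll lift off, look with the wrist camera, and plan the way to the pack.

Call:
apply_moves(targets=[[[0,0,-4],[0,0,0],0],[[0,0,-4],[0,0,0],0],[[0,0,-4],[0,0,0],3],[[0,0,0],[0,0,0],8],[[0,0,0],[0,0,0],8]])

```text
time_s: 2.67
tool_pos: [0.5157, 0.2129, 0.2049]
tool_rot: [0.671, 0.741, 0.002, 0.001]
contact_force: [-0.5, -0.4, -1.2]
opening: 0.184
finger_force: 0.0
```

Run:
```python
from h import *
from plan import *
s=ctrl.snapshot("wrist");cv2.imwrite('pics/w2.png',cv2.resize(s['color'][120:420,150:450,::-1],None,fx=1.5,fy=1.5))
print(ctrl.get_obs()['tool_pos'],ctrl.get_obs()['contact_force'])
go((.4584,-.1823,.16,-14,12),(.4584,-.1823,.08,-14,2))
```

```text
[0.51472342 0.21264478 0.20305351] [-0.22268363  0.37172014  0.06667981]
[-3.23, -0.8, 0.36] [0.01, -0.0, 1.64]
[-3.25, -0.7, 0.36] [0.01, -0.0, 1.64]
[-3.27, -0.61, 0.36] [0.01, -0.0, 1.64]
[-3.28, -0.52, 0.36] [0.01, -0.0, 1.64]
[-3.3, -0.42, 0.36] [0.01, -0.0, 1.64]
[-3.31, -0.33, 0.36] [0.01, -0.0, 1.64]
[-3.32, -0.23, 0.36] [0.01, -0.0, 1.64]
[-3.32, -0.14, 0.36] [0.01, -0.0, 1.64]
[-3.32, -0.04, 0.36] [0.01, -0.0, 1.64]
[-3.32, 0.06, 0.36] [0.01, -0.0, 1.64]
[-3.32, 0.15, 0.36] [0.01, -0.0, 1.64]
[-3.32, 0.25, 0.36] [0.01, -0.0, 1.64]
--
[0.0, 0.0, 4.0] [-0.0, 0.0, -0.0]
[0.0, 0.0, 4.0] [-0.0, 0.0, -0.0]
--
```

View pics/w2.png

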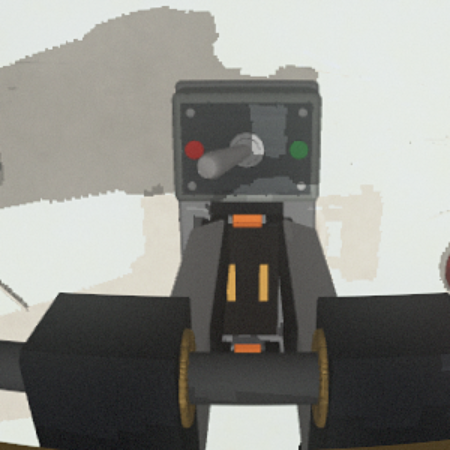

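The crop shows the bat at (208,167) leaning to the red dot (195,150), so the toggle is off. Moving to above the pack.

Call:
apply_moves(targets=[[[-3.2,-0.8,0.4],[0,0,1.6],8],[[-3.2,-0.7,0.4],[0,0,1.6],8],[[-3.3,-0.6,0.4],[0,0,1.6],8],[[-3.3,-0.5,0.4],[0,0,1.6],8],[[-3.3,-0.4,0.4],[0,0,1.6],8],[[-3.3,-0.3,0.3],[0,0,1.6],8],[[-3.3,-0.2,0.3],[0,0,1.7],8],[[-3.3,-0.1,0.3],[0,0,1.7],8],[[-3.3,0,0.3],[0,0,1.7],8],[[-3.3,0,0.3],[0,0,1.7],8],[[-3.3,0.1,0.3],[0,0,1.7],8],[[-3.3,0.2,0.3],[0,0,1.7],8]])

```text
time_s: 3.72
tool_pos: [0.458, -0.1823, 0.1604]
tool_rot: [0.789, 0.615, -0.001, -0.0]
contact_force: [0.7, -0.6, -0.9]
opening: 0.852
finger_force: 0.0
```

Call:
apply_moves(targets=[[[0,0,2.5],[0,0,0],8],[[0,0,2.5],[0,0,0],8],[[0,0,0],[0,0,0],8],[[0,0,0],[0,0,0],8],[[0,0,0],[0,0,0],8]])

```text
time_s: 4.13
tool_pos: [0.4592, -0.1808, 0.112]
tool_rot: [0.788, 0.615, -0.0, 0.0]
contact_force: [0.2, -0.1, 1.6]
opening: 0.85
finger_force: 0.0
```

Run:
```python
from h import *
from plan import *
s=ctrl.snapshot("wrist");pickle.dump(s,open('w3.pkl','wb'));cv2.imwrite('pics/w3.png',s['color'][:,:,::-1])
for a,ce,m in blobs(s['color'],'blue',None,200):
    print(a,ce); c=cv2.findContours(m,0,2)[0][0]; ap=cv2.approxPolyDP(c,5,True)[:,0]
    print([(p.tolist(),onz(s,*p,.044,True).round(4).tolist()) for p in ap])
print(ctrl.get_obs()['tool_pos'],ctrl.get_obs()['opening'])
go((.4584,-.1823,.014,-14,4))
```

```text
3459 [316.7, 214.3]
[([352, 179], [0.4931, -0.1414, 0.044]), ([284, 180], [0.4491, -0.1311, 0.044]), ([291, 283], [0.4346, -0.2031, 0.044]), ([286, 290], [0.4296, -0.2075, 0.044]), ([296, 294], [0.4358, -0.2122, 0.044]), ([297, 205], [0.4533, -0.1497, 0.044]), ([341, 205], [0.4819, -0.1568, 0.044]), ([341, 268], [0.4718, -0.2005, 0.044]), ([344, 258], [0.4755, -0.1938, 0.044]), ([353, 258], [0.4816, -0.1954, 0.044])]
982 [327.7, 299.6]
[([352, 291], [0.4755, -0.2197, 0.044]), ([341, 292], [0.4677, -0.2185, 0.044]), ([341, 281], [0.4696, -0.2102, 0.044]), ([340, 289], [0.4675, -0.216, 0.044]), ([312, 290], [0.4478, -0.2119, 0.044]), ([299, 305], [0.4356, -0.2213, 0.044]), ([349, 309], [0.4703, -0.2334, 0.044])]
[ 0.45952833 -0.18072446  0.11240816] 0.8512227734258612
[-0.04, -0.02, 2.46] [0.01, 0.0, -0.01]
[-0.04, -0.02, 2.46] [0.01, 0.0, -0.01]
[-0.04, -0.02, 2.46] [0.01, 0.0, -0.01]
[-0.04, -0.02, 2.46] [0.01, 0.0, -0.01]
--
```

View pics/w3.png

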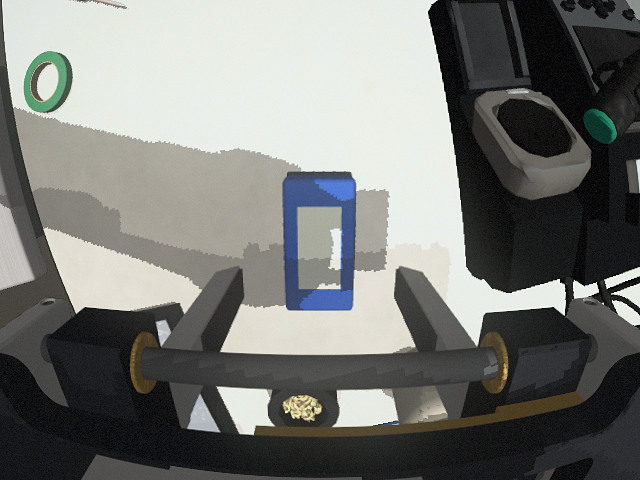

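The wrist view shows the pack centred between the open fingers, top-face corners at about (284,180), (352,179) and (349,309). That puts the pack at (0.459, -0.182) with long axis at 76°, matching the other views. Descending to grip.

Call:
apply_moves(targets=[[[-0.1,0,2.5],[0,0,0],8],[[0,0,2.5],[0,0,0],8],[[0,0,2.5],[0,0,0],8],[[0,0,2.2],[0,0,0],8],[[0,0,0],[0,0,0],8],[[0,0,0],[0,0,0],8]])

```text
time_s: 4.68
tool_pos: [0.4589, -0.1817, 0.0151]
tool_rot: [0.788, 0.615, -0.0, -0.0]
contact_force: [-0.1, -0.2, 0.6]
opening: 0.853
finger_force: 0.0
```

Call:
apply_moves(targets=[[[0,0,0],[0,0,0],4],[[0,0,0],[0,0,0],4],[[0,0,0],[0,0,0],4],[[0,0,0],[0,0,0],4],[[0,0,0],[0,0,0],4],[[0,0,0],[0,0,0],4],[[0,0,0],[0,0,0],4],[[0,0,0],[0,0,0],4]], newtons=45)

```text
time_s: 5.35
tool_pos: [0.4591, -0.1816, 0.0151]
tool_rot: [0.788, 0.615, 0.0, 0.0]
contact_force: [-1.4, 1.1, 10.0]
opening: 0.528
finger_force: 45.0
```

Gripped at 49.6 mm opening, as expected. Lift, then head for a viewpoint just short of the bay.

Call:
apply_moves(targets=[[[0,0,-2],[0,0,0],4],[[0,0,-3.5],[0,0,0],4],[[0,0,-3.5],[0,0,0],4],[[0,0,-3],[0,0,0],4],[[0,0,0],[0,0,0],4],[[0,0,0],[0,0,0],4]])

```text
time_s: 5.85
tool_pos: [0.4594, -0.1814, 0.1355]
tool_rot: [0.788, 0.616, 0.001, 0.001]
contact_force: [0.8, -0.6, -4.5]
opening: 0.526
finger_force: 45.0
```

Run:
```python
from plan import *
o=ctrl.get_obs();print(o['tool_pos'],o['contact_force'],o['opening'])
a=ch(0,-.125);print(a);go((*a,.125,5.5,6))
```

```text
[ 0.45943329 -0.18144996  0.13549958] [ 0.79286911 -0.63620926 -4.45002666] 0.5256516848235057
[ 0.53418158 -0.02072444]
[2.9, 0.56, 0.18] [0.03, -0.0, -3.25]
[2.86, 0.72, 0.18] [0.03, -0.0, -3.25]
[2.82, 0.88, 0.18] [0.03, -0.0, -3.25]
[2.76, 1.04, 0.18] [0.03, -0.0, -3.25]
[2.7, 1.2, 0.18] [0.03, -0.0, -3.25]
[2.63, 1.35, 0.18] [0.03, -0.0, -3.25]
--
```

Call:
apply_moves(targets=[[[2.9,0.5,0],[0,0,-3.2],4],[[2.9,0.6,0],[0,0,-3.2],4],[[2.8,0.9,0],[0,0,-3.2],4],[[2.8,1.0,0],[0,0,-3.2],4],[[2.7,1.1,0.3],[0,0,-3.3],4],[[2.6,1.3,0.5],[0,0,-3.3],4],[[0,0,0],[0,0,0],4],[[0,0,0],[0,0,0],4],[[0,0,0],[0,0,0],4]])

```text
time_s: 6.6
tool_pos: [0.5295, -0.021, 0.1252]
tool_rot: [0.674, 0.739, -0.001, -0.001]
contact_force: [0.1, -0.4, -3.8]
opening: 0.529
finger_force: 45.0
```

Run:
```python
from h import *
from plan import *
s=ctrl.snapshot("wrist");cv2.imwrite('pics/w4.png',s['color'][:,:,::-1])
o=ctrl.get_obs();p=np.array(o['tool_pos']);print(p,o['tool_rot'],o['contact_force'])
for c,z in(('orange',.03),('green',.05),('red',.05)):
    for a,ce,m in blobs(s['color'],c,None,40): print(c,a,ce,onz(s,*ce,z,True).round(4))
zt=p[2]-.015+.044
for a,ce,m in blobs(s['color'],'blue',None,400):
    c=max(cv2.findContours(m,0,2)[0],key=len); ap=cv2.approxPolyDP(c,5,True)[:,0]
    print([(q.tolist(),(onz(s,*q,zt,True)-p).round(4).tolist()[:2]) for q in ap])
for ps in(5.5,): go((*ch(0,0),.085,ps,5))
```

```text
[ 0.52964049 -0.02141554  0.12560828] [ 6.73983823e-01  7.38745636e-01 -7.29764474e-04 -3.98743008e-04] [ 0.0130905  -0.3441937  -2.84272083]
orange 349 [325.0, 6.0] [0.5189 0.1531 0.03  ]
orange 473 [326.2, 142.0] [0.5294 0.0495 0.03  ]
orange 63 [194.5, 371.1] [ 0.4279 -0.1617  0.03  ]
orange 47 [442.4, 374.3] [ 0.6577 -0.1437  0.03  ]
orange 46 [196.8, 390.3] [ 0.4285 -0.1852  0.03  ]
red 3336 [552.9, 81.8] [0.6983 0.123  0.05  ]
[([268, 197], [-0.024, 0.0478]), ([261, 207], [-0.0267, 0.0435]), ([268, 352], [-0.0205, -0.0252]), ([286, 353], [-0.012, -0.0247]), ([282, 247], [-0.0169, 0.0273]), ([353, 245], [0.0126, 0.0309]), ([351, 354], [0.0184, -0.0224]), ([369, 353], [0.0269, -0.0212]), ([376, 206], [0.0201, 0.0483]), ([350, 193], [0.0089, 0.0525]), ([347, 199], [0.0079, 0.0499]), ([345, 193], [0.0068, 0.0523]), ([279, 193], [-0.0197, 0.0499]), ([273, 202], [-0.0219, 0.0459])]
[2.51, 0.08, 0.81] [-0.02, 0.0, -0.05]
[2.51, 0.08, 0.81] [-0.02, 0.0, -0.05]
[2.51, 0.09, 0.81] [-0.02, 0.0, -0.05]
[2.51, 0.09, 0.81] [-0.02, 0.0, -0.05]
[2.51, 0.09, 0.81] [-0.02, 0.0, -0.05]
--
```

View pics/w4.png

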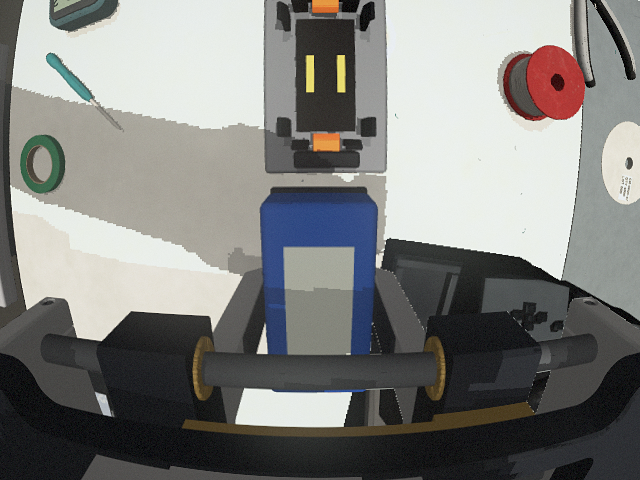

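The view shows the pack square in the gripper (front corners about (261,207) and (376,206)), with the empty bay ahead and its near clip at (326,142). The right clip agrees with the other estimates to within 2 mm, so I'm using bay centre (0.523, 0.104). Moving above it.

Call:
apply_moves(targets=[[[2.5,0.1,0.8],[0,0,0],4],[[2.5,0.1,0.8],[0,0,0],4],[[2.5,0.1,0.8],[0,0,0],4],[[2.5,0.1,0.8],[0,0,0],4],[[2.5,0.1,0.8],[0,0,0],4],[[0,0,0],[0,0,0],4],[[0,0,0],[0,0,0],4],[[0,0,0],[0,0,0],4]])

```text
time_s: 7.32
tool_pos: [0.5237, 0.1031, 0.0865]
tool_rot: [0.674, 0.739, -0.0, 0.0]
contact_force: [0.2, -0.2, -2.2]
opening: 0.531
finger_force: 45.0
```

Run:
```python
from h import *
from plan import *
t=ctrl.snapshot("scene");t2=ctrl.snapshot("top")
b=cv2.resize(t['color'][260:400,290:420,::-1],None,fx=3,fy=3);c=cv2.resize(t2['color'][210:350,170:300,::-1],None,fx=3,fy=3)
cv2.imwrite('pics/s5.png',np.hstack([b,c]))
o=ctrl.get_obs();print(o['tool_pos'],o['contact_force'])
go((.523,.1045,.06,5.5,1))
```

```text
[0.52398357 0.1029593  0.08671393] [-0.23742927 -0.47451671 -1.85004578]
[0.16, -0.08, 2.67] [0.02, 0.02, -0.28]
--
```

View pics/s5.png

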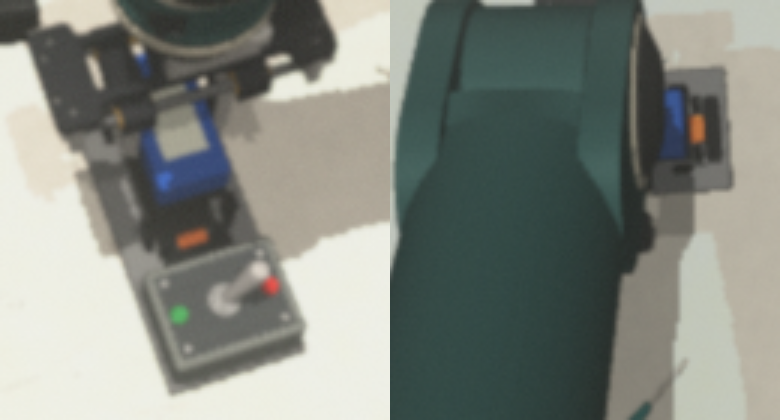

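The scene crop shows the pack over the bay and aligned with it, toggle still leaning to red. Shift 1.5 mm and lower in stages.

Call:
apply_moves(targets=[[[0.15,-0.1,1.2],[0,0,-0.2],4],[[0,0,1.2],[0,0,0],4],[[0,0,0.6],[0,0,0],4],[[0,0,0.6],[0,0,0],4],[[0,0,0.5],[0,0,0],4],[[0,0,0],[0,0,0],4],[[0,0,0],[0,0,0],4],[[0,0,0],[0,0,0],4]])

```text
time_s: 8.08
tool_pos: [0.5228, 0.1058, 0.0457]
tool_rot: [0.672, 0.74, 0.0, 0.0]
contact_force: [1.2, -0.5, -3.1]
opening: 0.529
finger_force: 45.0
```

Call:
apply_moves(targets=[[[-0.1,0,0.3],[0,0,0],4],[[0,0,0.3],[0,0,0],4],[[0,0,0.2],[0,0,0],4],[[0,0,0.2],[0,0,0],4],[[0,0,0],[0,0,0],4],[[0,0,0],[0,0,0],4]])

```text
time_s: 8.58
tool_pos: [0.5231, 0.105, 0.0355]
tool_rot: [0.672, 0.74, 0.0, 0.0]
contact_force: [3.5, 0.9, -3.6]
opening: 0.526
finger_force: 45.0
```

Call:
apply_moves(targets=[[[0,0,0.2],[0,0,0],4],[[0,0,0.2],[0,0,0],4],[[0,0,0],[0,0,0],4]])

```text
time_s: 8.83
tool_pos: [0.5223, 0.1048, 0.0308]
tool_rot: [0.672, 0.741, -0.0, -0.0]
contact_force: [3.1, 1.5, -10.9]
opening: 0.526
finger_force: 45.0
```

Call:
apply_moves(targets=[[[0,0,0.2],[0,0,0],4],[[0,0,0.2],[0,0,0],4],[[0,0,0],[0,0,0],4]])

```text
time_s: 9.08
tool_pos: [0.5224, 0.1047, 0.0272]
tool_rot: [0.672, 0.74, -0.0, -0.0]
contact_force: [-0.5, -0.0, -2.9]
opening: 0.531
finger_force: 45.0
```

Call:
apply_moves(targets=[[[0,0,0.1],[0,0,0],4],[[0,0,0.1],[0,0,0],4],[[0,0,0],[0,0,0],4],[[0,0,0],[0,0,0],4]])

```text
time_s: 9.42
tool_pos: [0.5225, 0.1047, 0.0269]
tool_rot: [0.672, 0.74, 0.0, -0.0]
contact_force: [-14.6, -2.3, 39.4]
opening: 0.528
finger_force: 45.0
```

The pack is hard against the floor at the expected height: TCP 0.0269 against 0.027. Relieve the load, release and rise.

Call:
apply_moves(targets=[[[0,0,-0.15],[0,0,0],4],[[0,0,0],[0,0,0],6.5],[[0,0,0],[0,0,0],6.5],[[0,0,0],[0,0,0],6.5],[[0,0,0],[0,0,0],6.5],[[0,0,0],[0,0,0],6.5]])

```text
time_s: 9.92
tool_pos: [0.5227, 0.1048, 0.0268]
tool_rot: [0.672, 0.74, -0.0, 0.0]
contact_force: [-0.4, -0.0, 0.2]
opening: 0.696
finger_force: 0.0
```

Call:
apply_moves(targets=[[[0,0,-2],[0,0,0],6.5],[[0,0,-4],[0,0,0],6.5],[[0,0,-4],[0,0,0],6.5],[[0,0,-3],[0,0,0],6.5],[[-4,0,0],[0,0,0],3],[[-4,0,0],[0,0,0],0],[[-4,0,0],[0,0,0],0],[[0,0,0],[0,0,0],0],[[0,0,0],[0,0,0],0]])

```text
time_s: 10.67
tool_pos: [0.5343, -0.0169, 0.157]
tool_rot: [0.674, 0.739, -0.0, 0.0]
contact_force: [0.3, 0.7, -0.1]
opening: 0.374
finger_force: 0.0
```

Run:
```python
from h import *
from plan import *
s=ctrl.snapshot("wrist");pickle.dump(s,open('w6.pkl','wb'));cv2.imwrite('pics/w6.png',cv2.resize(s['color'][0:300,170:470,::-1],None,fx=2,fy=2))
o=ctrl.get_obs();print(o['tool_pos'],o['tool_rot'],o['opening'],s['R'],-np.array(s['R']).T@s['t'])
for c,z in(('orange',.03),('green',.05),('red',.05)):
    for a,ce,m in blobs(s['color'],c,None,40): print(c,a,ce,onz(s,*ce,z,True).round(4))
```

```text
[ 0.53426908 -0.01497802  0.15687651] [ 6.72579057e-01  7.40025272e-01 -6.48753536e-05 -5.92544242e-05] 0.3313900342128996 [[ 9.95614736e-01  9.35462739e-02  6.25396087e-04]
 [ 9.03009164e-02 -9.62777547e-01  2.54764871e-01]
 [ 2.44344217e-02 -2.53591186e-01 -9.67002828e-01]] [0.5284348  0.05599947 0.3346127 ]
orange 90 [318.2, 14.5] [0.5184 0.1607 0.03  ]
orange 310 [318.8, 147.1] [0.5294 0.0486 0.03  ]
orange 42 [228.0, 376.6] [ 0.458  -0.1829  0.03  ]
red 3010 [528.3, 88.8] [0.6996 0.1235 0.05  ]
```

View pics/w6.png

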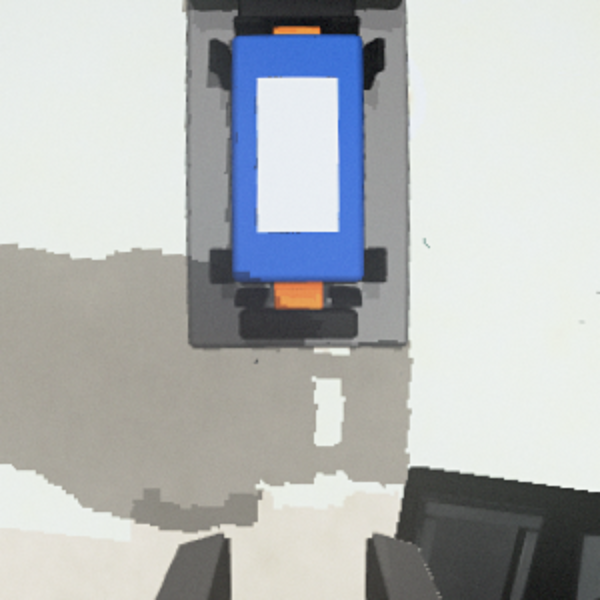

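The wrist crop shows the pack in the bay between all four guides, both orange clips showing at its ends, (298,30) and (299,295). The force trace fits a snap (pull-down, then hard floor). As a cheap check I'll press lightly on its top with closed fingers.

Call:
apply_moves(targets=[[[3,0,2],[0,0,0],0],[[3,0,2],[0,0,0],0],[[3,0,2],[0,0,0],0],[[3,0,2],[0,0,0],0],[[0,0,1],[0,0,0],0],[[0,0,0],[0,0,0],0],[[0,0,0],[0,0,0],0],[[0,0,0],[0,0,0],0]])

```text
time_s: 11.38
tool_pos: [0.5232, 0.1044, 0.0677]
tool_rot: [0.672, 0.74, 0.0, 0.0]
contact_force: [0.8, -0.6, -0.6]
opening: 0.003
finger_force: 0.0
```

Run:
```python
from plan import *
print(ctrl.get_obs()['tool_pos'],ctrl.get_obs()['contact_force'],ctrl.get_obs()['opening'])
```

```text
[0.52316563 0.10440717 0.06772163] [ 0.83650742 -0.63349857 -0.63132562] 0.0027246132066636483
```

Call:
apply_moves(targets=[[[0,0,0.4],[0,0,0],0],[[0,0,0.4],[0,0,0],0],[[0,0,0.2],[0,0,0],0],[[0,0,0.2],[0,0,0],0],[[0,0,0],[0,0,0],0],[[0,0,0],[0,0,0],0]])

```text
time_s: 11.88
tool_pos: [0.5229, 0.1045, 0.0561]
tool_rot: [0.672, 0.74, 0.0, -0.0]
contact_force: [-10.4, -1.7, 28.8]
opening: 0.006
finger_force: 14.4
```

Contact is at z = 0.0561, the exact home height, under 29 N, so the pack is home. Up, over to the red side of the toggle, and down.

Call:
apply_moves(targets=[[[0,0,-4],[0,0,0],0],[[0,0,-4],[0,0,0],0],[[2.7,-1.6,0],[0,0,0],0],[[2.7,-1.6,0],[0,0,0],0],[[2.7,-1.6,0],[0,0,0],0],[[2.7,-1.6,0],[0,0,0],0],[[0,0,0],[0,0,0],0],[[0,0,0],[0,0,0],0]])

```text
time_s: 12.55
tool_pos: [0.4479, 0.2074, 0.135]
tool_rot: [0.671, 0.741, 0.0, -0.0]
contact_force: [1.0, -1.0, -1.3]
opening: 0.006
finger_force: 0.0
```

Run:
```python
from plan import *
print(ctrl.get_obs()['tool_pos'],ctrl.get_obs()['contact_force'])
go((*ch(-.064,.109),.08,5.5,2),(*ch(-.002,.109),.08,5.5,4))
```

```text
[0.44785507 0.20736898 0.13504612] [ 1.00799277 -0.98566887 -1.32670896]
[-0.07, 0.0, 2.75] [-0.0, -0.01, 0.1]
[-0.07, 0.0, 2.75] [-0.0, -0.01, 0.1]
--
[0.0, 1.55, -0.0] [0.0, 0.0, -0.0]
[0.0, 1.55, -0.0] [0.0, 0.0, -0.0]
[0.0, 1.55, -0.0] [0.0, 0.0, -0.0]
[0.0, 1.55, -0.0] [0.0, 0.0, -0.0]
--
```

Call:
apply_moves(targets=[[[0,0,2.8],[0,0,0],0],[[0,0,2.7],[0,0,0],0],[[0,0,0],[0,0,0],0],[[0,1.5,0],[0,0,0],0],[[0,1.5,0],[0,0,0],0],[[0,1.5,0],[0,0,0],0],[[0,1.6,0],[0,0,0],0],[[0,0,0],[0,0,0],0],[[0,0,0],[0,0,0],0]])

```text
time_s: 13.3
tool_pos: [0.5102, 0.211, 0.0807]
tool_rot: [0.673, 0.74, -0.0, 0.0]
contact_force: [-0.3, 0.3, 0.6]
opening: 0.004
finger_force: 0.0
```

Call:
apply_moves(targets=[[[0,-0.5,0],[0,0,0],0],[[0,0,-4],[0,0,0],0],[[0,0,-4],[0,0,0],0],[[0,0,-4],[0,0,0],0],[[-1,0,0],[0,0,0],0],[[0,0,0],[0,0,0],0],[[0,0,0],[0,0,0],0]])

```text
time_s: 13.88
tool_pos: [0.5049, 0.2013, 0.2001]
tool_rot: [0.672, 0.74, 0.0, -0.0]
contact_force: [-0.3, 0.4, -0.4]
opening: 0.005
finger_force: 0.0
```

Run:
```python
from h import *
from plan import *
s=ctrl.snapshot("wrist");cv2.imwrite('pics/w7.png',cv2.resize(s['color'][120:420,150:450,::-1],None,fx=2,fy=2))
print(ctrl.get_obs()['tool_pos'],ctrl.get_obs()['contact_force'])
```

```text
[0.50460144 0.20156204 0.19944432] [ 0.17303891  0.5289364  -1.15540291]
```

View pics/w7.png

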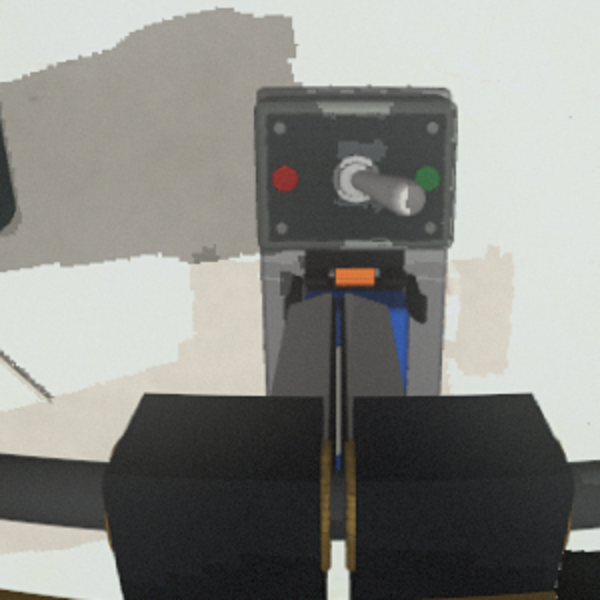

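The bat at (405,197) now leans to the green dot (428,178). The pack sits in the bay, and the arm is clear above it at z = 0.2.

```bash
python3 -c "
from workcell import ctrl
print(ctrl.job_done())"
```

```text
the job is handed in; nothing more can be done
None
```

I flipped the toggle to off, clipped the pack in fully home (its top measured 56.1 mm over the bench, against 56 mm expected), flipped the toggle back to on, and handed the job in with the arm clear at about 14 s; the hand-in returned no verdict.

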